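Set the spring tension on an idler-arm fixture

ROBOT

A 6-joint arm with a two-finger parallel gripper is mounted at the origin on a cart in front of the work surface, level with it; the furniture and walls round the work are solid. World frame = base frame: x ahead of the robot, y to its left, z up, the work surface at z = 0. Lengths are in mm, angles in rad, forces in N, time in s.
With the tool pointing down it reaches from about 300 to 775 mm from the base axis. Payload 14.6 kg.
Tool frame: the origin (TCP) lies on the centre line of the jaws, within the pads' length; the fingertips stand ahead of it and the grasp point (between the pads) is the TCP (manip.tip_reach is the z of the fingertips in the tool frame, in mm); z points along the fingers, y is the direction in which the jaws open and shut (so a half turn about z gives the same grasp; the last joint's range is limited). The gripper opens to 94 mm and grips with 3 to 60 N. Pads are 16 mm wide; open, the fingers measure 119 mm over their backs; the gripper's body (75 mm by 177 mm) begins 78 mm behind the grasp point.
Start: joints at [-1.254, 0.3, 1.521, -0, 1.321, -0.067], TCP at [205.938, -509.979, 224.446] pointing down, gripper open.
Joint ranges: [-3.03, 3.03], [-0.79, 2.21], [0.23, 2.52], [-1.04, 4.18], [0, 3.07], [-2.55, 2.55]. Speed limits (rad/s): [2.22, 2.22, 2.57, 3.14, 3.14, 3.14].

INTERFACE

Orientations are given as [roll, pitch, yaw] about the fixed x, y, z axes, in that order (R = Rz(yaw) Ry(pitch) Rx(roll)).
In Python, from cell import manip, camera, search_frame, masks_of, tip_of gives the robot as it stands.
- The arm moves only by the tool send_rows, never from a script. Its argument "plan" is a list of rows, each an object with "travel": the shift along the tool's x, y, z in mm, a list of three; "delta_rot": the turn, a rotation vector about the tool's x, y, z in degrees, a list of three; "fingers": the gripper's target within -1 to 1 (shut at 1, half-way at 0, fully open at -1). In form: [{"travel": [dx, dy, dz], "delta_rot": [wx, wy, wz], "fingers": fingers}, ...]. A call has 1 to 20 rows; each row shifts and turns the commanded pose from where the row before left it, along the tool's axes as they then stand; what a row does not reach is not made up. A row lasts 1/8 s, in which the tool goes at most 62.5 mm and 10.7 degrees, less where a joint would pass 70% of its speed; a pose out of reach is approached as far as the arm can. A call is refused whole if a number of a shift passes 62.5 or a number of a turn 10.7, either way. A call with a gripper value outside its range is refused whole. The fingers move at their own pace and stop on an object; "grip_force" is the grip in N (left out, the last holds). Time passes only in rows, so rows that do not move let the fingers close. It gives the time, the measured TCP pose, the force and the opening at its end, in the units of the state.
- manip.read_state(): the state, without advancing time (a new reading comes with each control period).
- camera(name): name is "scene" or "top" or "wrist"; returns a dict with "color" (384x512x3 uint8, red, green, blue), "z_map" (384x512 float32, mm along the optical axis (not along the pixel's ray), 0 where there is no reading), "fov_y" (degrees; the focal length in pixels is half the picture's height over the tangent of half this angle, whatever the lens; pixels are square), "cx", "cy" (the principal point, pixels), "world_from_camera" (4x4, takes a point from camera to world coordinates); the wrist camera has in their place "tool_from_camera" (4x4, takes a point from camera to tool coordinates, whose origin is the TCP and whose axes are the flange's). Camera axes: x right, y up, looking along -z (the intrinsics and any distortion apply to the point x, -y, -z); pixel columns grow to the right and rows downward; lengths in mm; the calibration is good to about 2 mm. A picture is of the moment at which its call begins: read the wrist's pose just before it.
- manip.sign_off(): hands the job in, once; it reports no verdict.
Trained networks look in the newest picture that a camera, given by its name, has taken for a name from the list of things; names that differ only in an ending like _2 or _b are one class to them, and where a whole thing is asked for, a point or a joint stands for the part that bears it (a point fixed in the world has none). Each returns a list of dicts, best first, with "confidence" (0 to 1); they miss things now and then, are a little off and sometimes report something else, mostly with a low value. They report only what shows in the picture. A call takes as long as a camera call.
- search_frame(name, camera): "at" ([x, y, z] in mm, in the coordinates of the camera as it stood for that picture, good to about 4 mm: the middle of the surface that is visible of it).
- masks_of(name, camera): "region" (384x512 bool, what is visible of it).
- tip_of(name, camera): "at" ([x, y, z] in mm, in the coordinates of the camera as it stood for that picture, good to about 4 mm: a listed point, or the origin of a listed thing).
The state is a dict: "clock": time; "joints": joint angles; "qd": joint speeds; "effort": joint torques, N m; "eef_pos": TCP position; "eef_rot": TCP orientation; "wrist_force": force on the tool from outside, world axes, zero at the start; "moment": the same for the moment, N m; "finger_gap": finger opening in mm.
Only numpy, scipy, OpenCV 4.12 (cv2) and the standard library are available. Lean on these libraries where they do the work, as an engineer would, in place of code of your own. Each camera call takes 0.05 s, during which the arm holds its last target. There are 200 camera calls.

TASK

On the grey tension fixture, press the black knob down gently - its teeth only catch the drive at some angles, so feel for the place - and, keeping it pressed, turn it clockwise until the tip of the yellow sprung arm stands at the red set mark. Then let go of the knob and slide the red-handled locking bolt fully home into the blue block. Never force the knob down hard on its teeth, do not push the arm itself, and leave the parts lying around alone.

Things in the scene. Friction and masses are not known exactly. Their poses are not given: they have to be found in the camera images.
- fixture: fixed grey base plate, 210 x 300 mm, 10 mm thick; origin at the centre of its underside on the table, z up, x away from the robot, y to its left at yaw 0 (offsets below are in this frame). On it a blue gear case 26 mm high and, round the knob's foot, a blue cup 64 mm across, top at 36 mm
- knob: black round press-and-turn knob, 36 mm across, 46 to 86 mm above the table when up; this frame sinks with it but does not turn. Origin on its upright axis (x 0, y -90 mm), 10 mm above the table when up. A spring holds it up (2 N, 5 N fully down). Up, it turns freely and drives nothing. It drives only while held 5 to 8 mm down; released, it springs up and keeps its angle
- knob_grip (a point): centre to grip on the knob, on its axis, 72 mm above the table when up, sinks with it. The knob has four teeth below: over the drive's lands it stops hard 2.5 mm down; over the gaps it sinks 8 mm to a hard floor. Gaps come every 90 degrees and leave 0.3 rad of play; the angle at the start is random and cannot be seen
- drive: shell carrying the toothed drive, hidden in the cup under the knob; origin on the knob's axis, 10 mm above the table. The drive stays where it is left (no springing back) and takes about 0.1 N m to turn clockwise, seen from above. One radian clockwise swings the arm 0.2 rad, so moves its tip 22 mm. More than 30 N of force on the teeth damages it
- idler: yellow sprung idler arm, 110 mm from pivot to pointer tip, 26 to 50 mm above the table; origin at the pivot (x 40, y -20 mm). At rest it leans 0.45 rad from the fixture's +y towards -x; tension swings it clockwise seen from above (tip towards +x). The hand must not push it
- pointer_tip (a point): tip of the yellow pointer, 110 mm from the pivot, 28 mm above the table
- set_mark (a point): the place at the inner end of the red mark (6 mm wide, clipped to the scale) where the tip must stand: also 110 mm from the pivot, 28 mm above the table, 0.35 to 0.65 rad clockwise from the tip at the start
- bolt (a joint): locking bolt, m: 0 drawn back (at the start 0 to 0.008), 0.040 fully home; slides along the fixture's -y, 2 N of friction, stays where left
- bolt_grip (a point): centre of the bolt's upright red round handle, 14 mm across, reaching from 29 to 64 mm above the table; this point 50 mm above the table. The line of travel lies at x -70 mm of the fixture
- gear_2: bystander: black gear, 48 mm across, 20 mm high, left of the fixture; origin under its centre
- bearing_1: bystander: ball bearing, 52 mm across, 15 mm high, left of the fixture; origin under its centre
- spring_1: bystander: black coil spring standing upright, 32 mm across, 45 mm high, right of the fixture; origin under its centre
- injector_1: bystander: fuel injector, 62 x 123 x 23 mm, lying at the left; origin under its centre

How it is judged (in metres and radians):
On the way, in this order (a step that is already met when the one before it is completed fails the run):
1. the knob is pressed in until its teeth catch the drive (z of knob in the frame of fixture below 0.005 m), for 0.1 s.
2. the tip of the arm stands at the red mark, the bolt still drawn (horizontal distance between pointer_tip and set_mark below 0.003 m and value of joint bolt below 0.02 m), for 0.2 s.
3. the bolt is slid home with the tip at the mark (horizontal distance between pointer_tip and set_mark below 0.003 m and value of joint bolt above 0.036 m), for 0.2 s.
At the end, for the whole second after the job is handed in: the pointer tip stands within 3 mm of the set mark, the bolt is within 4 mm of fully home, and the knob is released and has sprung back up (all of step 3 and z of knob in the frame of fixture above 0.008 m); the robot touches nothing.
It fails at once if the knob is forced against the drive with more than 30 N (contact force between knob and drive above 30 N).
It fails at once if the robot pushes on the sprung arm (more than 1 N) (contact force between any of the fingers, the arm and idler above 1 N).
It fails at once if a bystander is moved by more than 15 mm (distance of any of gear_2, bearing_1, spring_1, injector_1 from where it was at the start of the episode above 0.015 m).
It also fails if it takes over 72 s, if anything falls off the work surface, if the arm or the gripper's body presses on something with over 40 N, if the wrist force passes 120 N, or if a joint passes its speed limit or range.

## Working session

There is one attempt and no reset: what is moved stays moved. The work goes in short steps, Python scripts to look and compute and a tool call to move; the robot and the scene stay as the last step left them, time stands still between calls to the robot, and variables do not carry over. Pictures are saved under pics/ and viewed, about 8 in all and at most 12, crops included, and the job is handed in when it is done.

Besides the shell and the picture viewer there is one more tool, called after "Request:" as name([rows], argument=value, ...), one row to a line, values as JSON. send_rows: Moves the arm, as the interface text tells. Its arguments: {"type":"object","properties":{"plan":{"type":"array"},"grip_force":{"type":"number"}},"required":["plan"]}

```bash
mkdir -p pics; cat > h.py <<'E'
import numpy as np, cv2
from cell import manip, camera, search_frame, masks_of, tip_of
from scipy.spatial.transform import Rotation as R
np.set_printoptions(precision=1,suppress=True)
def T_of(c):
    if 'world_from_camera' in c: return np.array(c['world_from_camera'])
    s=manip.read_state(); T=np.eye(4); T[:3,:3]=R.from_euler('xyz',s['eef_rot']).as_matrix(); T[:3,3]=s['eef_pos']
    return T@np.array(c['tool_from_camera'])
def w(T,p): return (T@np.r_[p,1])[:3]
def f_of(c): return 192/np.tan(np.radians(c['fov_y'])/2)
def cloud(c,T):
    f=f_of(c); v,u=np.mgrid[:384,:512]; z=c['z_map']
    P=np.stack([(u-c['cx'])*z/f,-(v-c['cy'])*z/f,-z],-1)
    return P@T[:3,:3].T+T[:3,3]
def proj(c,T,p):
    q=np.linalg.inv(T)@np.r_[p,1]; f=f_of(c); return c['cx']+f*q[0]/-q[2], c['cy']-f*q[1]/-q[2]
def save(c,n,crop=None,s=1):
    im=c['color'][...,::-1]
    if crop: im=im[crop[1]:crop[3],crop[0]:crop[2]]
    cv2.imwrite('pics/'+n,cv2.resize(im,None,fx=s,fy=s,interpolation=cv2.INTER_CUBIC))
E
python3 - <<'E'
from h import *
ims=[]
print(manip.read_state(), manip.tip_reach)
for cam in ['top','scene','wrist']:
    c=camera(cam);T=T_of(c); save(c,cam+'0.png'); ims.append(c['color'][...,::-1]); print(cam,c['fov_y'],[k for k in c.keys()],T[:3,3],T[:3,2])
    if cam=='wrist': print(np.array(c['tool_from_camera']))
    for n in ['fixture','knob','knob_grip','idler','pointer_tip','set_mark','bolt_grip','gear_2','bearing_1','spring_1','injector_1','drive']:
        r=tip_of(n,cam)
        print(n,[(w(T,x['at']),round(x['confidence'],2)) for x in r[:2]])
cv2.imwrite('pics/a.png',cv2.resize(np.vstack(ims[:2]),(800,600)) if 0 else np.hstack([cv2.resize(i,(400,300)) for i in ims[:2]]))
E
```

```text
{'clock': 0.0, 'joints': array([-1.3,  0.3,  1.5, -0. ,  1.3, -0.1]), 'qd': array([-0.,  0.,  0.,  0., -0., -0.]), 'effort': array([ -0. , -53.2, -35.3,   0.1,   0. ,  -0. ]), 'eef_pos': array([ 205.9, -509.8,  223.9]), 'eef_rot': array([-3.1, -0. ,  0.4]), 'wrist_force': array([ 0.4, -0.4, -0.5]), 'moment': array([ 0., -0., -0.]), 'finger_gap': 93.8818827485812} 19.0
top 48.54659237152951 ['color', 'z_map', 'fov_y', 'cx', 'cy', 'world_from_camera'] [ 399.1  104.8 1151.7] [-0.1  0.   1. ]
fixture [(array([563.6,   5.4,  -1.8]), 0.64)]
knob [(array([569.7, -83.3,   9. ]), 0.84)]
knob_grip [(array([570.8, -83.6,  68.5]), 0.59), (array([571.3, -81.4,   8.3]), 0.26)]
idler [(array([607.7,  -8.8,  26.2]), 0.7)]
pointer_tip [(array([550. ,  82.9,  25. ]), 0.53)]
set_mark [(array([615.1,  96.6,  26.7]), 0.59), (array([562.6,   4.3,  -1.7]), 0.5)]
bolt_grip [(array([492.6,  82. ,  49.8]), 0.68)]
gear_2 [(array([612.3, 217.4,   0. ]), 0.55)]
bearing_1 [(array([494.8, 195.2,  -0.8]), 0.72)]
spring_1 [(array([ 579.4, -193.8,   -2.3]), 0.49)]
injector_1 [(array([387.9, 396.5,  -2.5]), 0.72)]
dri
[... 354 characters left out ...]
array([489.8,  77.4,  49.5]), 0.46)]
gear_2 [(array([611.7, 208. ,  -3. ]), 0.46)]
bearing_1 [(array([489.7, 193.7,   0.4]), 0.64), (array([574.3, -80.4,  69.8]), 0.44)]
spring_1 [(array([ 581.5, -197.3,   -4.6]), 0.55)]
injector_1 [(array([384.9, 396.2,   1. ]), 0.85)]
drive [(array([562. ,   4.2,   0.9]), 0.67)]
wrist 61.09704861075249 ['color', 'z_map', 'fov_y', 'cx', 'cy', 'tool_from_camera'] [ 265.8 -485.8  384.6] [0.2 0.1 1. ]
[[  -0.     1.     0.2   64.6]
 [   1.     0.     0.    -0. ]
 [   0.     0.2   -1.  -160.2]
 [   0.     0.     0.     1. ]]
fixture []
knob []
knob_grip []
idler []
pointer_tip []
set_mark []
bolt_grip []
gear_2 []
bearing_1 []
spring_1 []
injector_1 []
drive []
```

```bash
python3 - <<'E'
import cv2
i=cv2.imread('pics/top0.png')[90:330,170:420]; j=cv2.imread('pics/scene0.png')
cv2.imwrite('pics/b.png',cv2.resize(i,None,fx=2.4,fy=2.4,interpolation=2))
E
```

```text
(no output)
```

View pics/b.png

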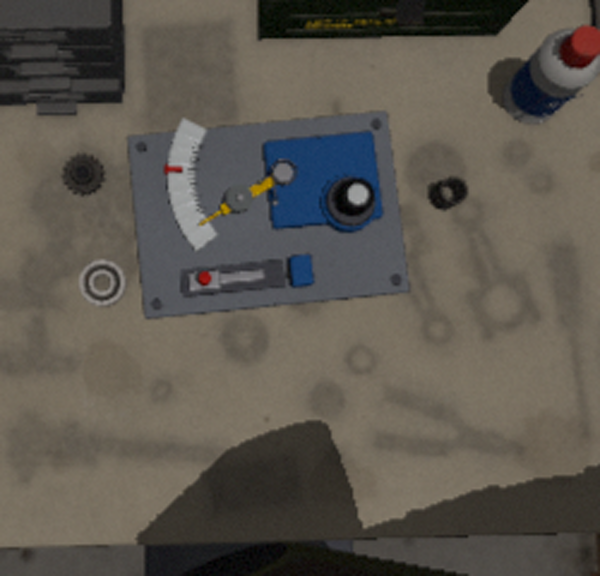

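View pics/scene0.png

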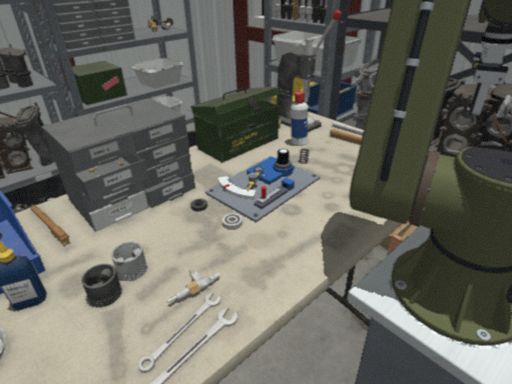

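Request:
send_rows([
  {"travel": [32.6,-21.4,-1.6],"delta_rot": [0,0,0],"fingers": -1},
  {"travel": [32.6,-21.4,-1.6],"delta_rot": [0,0,0],"fingers": -1},
  {"travel": [32.6,-21.4,-1.6],"delta_rot": [0,0,0],"fingers": -1},
  {"travel": [32.6,-21.4,-1.6],"delta_rot": [0,0,0],"fingers": -1},
  {"travel": [32.6,-21.4,-1.6],"delta_rot": [0,0,0],"fingers": -1},
  {"travel": [32.6,-21.4,-1.6],"delta_rot": [0,0,0],"fingers": -1},
  {"travel": [32.6,-21.4,-1.6],"delta_rot": [0,0,0],"fingers": -1},
  {"travel": [32.6,-21.4,-1.6],"delta_rot": [0,0,0],"fingers": -1},
  {"travel": [32.6,-21.4,-1.6],"delta_rot": [0,0,0],"fingers": -1},
  {"travel": [32.6,-21.4,-1.6],"delta_rot": [0,0,0],"fingers": -1},
  {"travel": [32.6,-21.4,-1.6],"delta_rot": [0,0,0],"fingers": -1},
  {"travel": [32.6,-21.4,-1.6],"delta_rot": [0,0,0],"fingers": -1},
  {"travel": [32.6,-21.4,-1.6],"delta_rot": [0,0,0],"fingers": -1},
  {"travel": [32.6,-21.4,-1.6],"delta_rot": [0,0,0],"fingers": -1},
  {"travel": [32.6,-21.4,-1.6],"delta_rot": [0,0,0],"fingers": -1},
  {"travel": [32.6,-21.4,-1.6],"delta_rot": [0,0,0],"fingers": -1},
])

```text
clock: 3.95
eef_pos: [562.0, 4.0, 250.1]
eef_rot: [3.142, -0.0, 0.384]
wrist_force: [-0.1, -1.2, -0.4]
finger_gap: 94.2
```

Request:
send_rows([
  {"travel": [0,0,0],"delta_rot": [0,0,-10],"fingers": -1},
  {"travel": [0,0,0],"delta_rot": [0,0,-10],"fingers": -1},
  {"travel": [0,0,0],"delta_rot": [0,0,-10],"fingers": -1},
  {"travel": [0,0,0],"delta_rot": [0,0,-10],"fingers": -1},
  {"travel": [0,0,0],"delta_rot": [0,0,-10],"fingers": -1},
  {"travel": [0,0,0],"delta_rot": [0,0,-10],"fingers": -1},
  {"travel": [0,0,0],"delta_rot": [0,0,0],"fingers": -1},
  {"travel": [0,0,0],"delta_rot": [0,0,0],"fingers": -1},
])

```text
clock: 4.95
eef_pos: [561.4, 2.8, 250.0]
eef_rot: [-3.142, -0.0, 1.427]
wrist_force: [0.3, -0.1, 0.4]
finger_gap: 93.7
```

```bash
cat > look.py <<'E'
import sys
from h import *
s=manip.read_state(); print(s['clock'],s['eef_pos'],np.round(s['eef_rot'],3),np.round(s['joints'],2),s['wrist_force'])
c=camera('wrist');T=T_of(c);save(c,sys.argv[1],s=1.5);np.savez('last.npz',T=T,z=c['z_map'],color=c['color'])
for n in ['fixture','knob','knob_grip','idler','pointer_tip','set_mark','bolt_grip']:
    print(n,[(w(T,x['at']),round(x['confidence'],2)) for x in tip_of(n,'wrist')[:2]])
X=cloud(c,T)
for n in ['knob_grip','bolt_grip']:
    for x in masks_of(n,'wrist')[:1]:
        P=X[x['region']&(c['z_map']>0)]; t=np.percentile(P[:,2],98); Q=P[P[:,2]>t-4]
        print(n,'top',t,(Q.min(0)+Q.max(0))/2,Q.mean(0),Q.max(0)-Q.min(0))
E
python3 look.py w1.png
```

```text
4.95 [561.4   2.8 250. ] [-3.1 -0.   1.4] [-0.1  0.3  1.4  0.   1.4  0.1] [ 0.3 -0.1  0.4]
fixture [(array([566.9,   8.2,   0.1]), 0.59)]
knob [(array([573.2, -82.3,   9. ]), 0.62)]
knob_grip [(array([570.1, -79. ,  69.4]), 0.55), (array([551.3,  81.2,  27.8]), 0.44)]
idler [(array([604.9,  -9.9,  27.9]), 0.95), (array([571.1, -81.5,  70.6]), 0.34)]
pointer_tip [(array([549.4,  81.5,  26.7]), 0.74)]
set_mark [(array([611.2,  97.9,  27. ]), 0.41)]
bolt_grip [(array([488.1,  82.3,  48.1]), 0.62)]
knob_grip top 87.28473938647433 [571.6 -83.9  85.7] [571.7 -83.   85.9] [34.3 34.5  4.9]
bolt_grip top 65.02900495333442 [488.9  79.3  63.6] [489.3  79.3  64.1] [13.2 13.4  5. ]
```

View pics/w1.png

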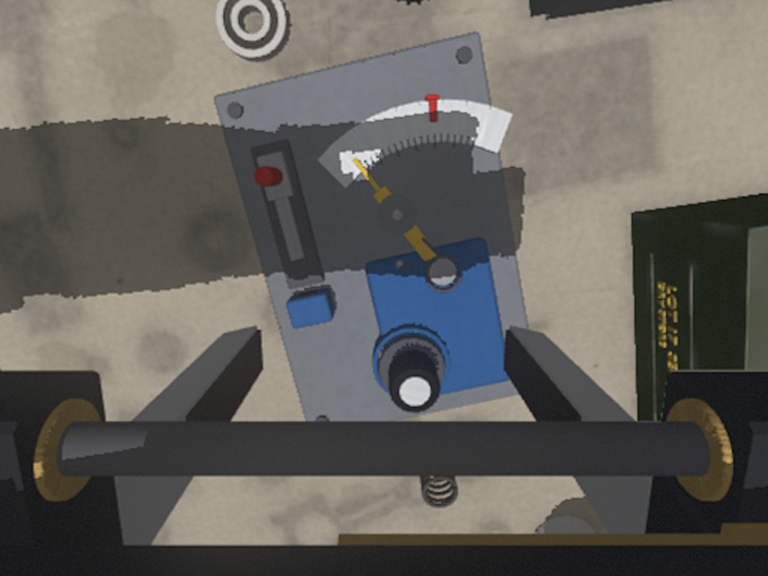

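```bash
cat > m.py <<'E'
from h import *
d=np.load('last.npz'); T=d['T']; col=d['color'].astype(int); f=192/np.tan(np.radians(61.09704861075249)/2)
def ray(u,v,z,cx=255.5,cy=191.5):
    r=T[:3,:3]@np.array([(u-cx)/f,-(v-cy)/f,-1]); return T[:3,3]+r*(z-T[2,3])/r[2]
for n,u,v,z in [('tip',357,158,28),('markin',433,121,28),('markout',432,96,28),('pivot',443,272,50),('hub',397,214,50)]:
    print(n,ray(u/1.5,v/1.5,z))
r=(col[...,0]>110)&(col[...,1]<70)&(col[...,2]<70); v,u=np.nonzero(r); k=u>250; print('red px',[(a,b) for a,b in zip(u[k],v[k])])
import cv2
cv2.imwrite('pics/c.png',cv2.resize(d['color'][50:130,205:350,::-1],None,fx=5,fy=5,interpolation=0))
E
python3 m.py
```

```text
tip [552.3  81.9  28. ]
markin [612.5 100.2  28. ]
markout [613.9 117.7  28. ]
pivot [604.5 -10.1  50. ]
hub [576.2  37.7  50. ]
red px [(np.int64(285), np.int64(63)), (np.int64(287), np.int64(63)), (np.int64(288), np.int64(63)), (np.int64(289), np.int64(63)), (np.int64(290), np.int64(63)), (np.int64(291), np.int64(63)), (np.int64(284), np.int64(64)), (np.int64(285), np.int64(64)), (np.int64(286), np.int64(64)), (np.int64(287), np.int64(64)), (np.int64(288), np.int64(64)), (np.int64(289), np.int64(64)), (np.int64(290), np.int64(64)), (np.int64(291), np.int64(64)), (np.int64(284), np.int64(65)), (np.int64(285), np.int64(65)), (np.int64(286), np.int64(65)), (np.int64(287), np.int64(65)), (np.int64(288), np.int64(65)), (np.int64(289), np.int64(65)), (np.int64(290), np.int64(65)), (np.int64(291), np.int64(65)), (np.int64(284), np.int64(66)), (np.int64(285), np.int64(66)), (np.int64(286), np.int64(66)), (np.int64(287), np.int64(66)), (np.int64(288), np.int64(66)), (np.int64(289), np.int64(66)), (np.int64(290), np.int64(66)), (np.int64(286), np.int64(67)), (np.int64(287), np.int64(67)), (n
[... 258 characters left out ...]
6), np.int64(69)), (np.int64(287), np.int64(69)), (np.int64(288), np.int64(69)), (np.int64(289), np.int64(69)), (np.int64(290), np.int64(69)), (np.int64(287), np.int64(70)), (np.int64(288), np.int64(70)), (np.int64(289), np.int64(70)), (np.int64(290), np.int64(70)), (np.int64(287), np.int64(71)), (np.int64(288), np.int64(71)), (np.int64(289), np.int64(71)), (np.int64(290), np.int64(71)), (np.int64(287), np.int64(72)), (np.int64(288), np.int64(72)), (np.int64(289), np.int64(72)), (np.int64(290), np.int64(72)), (np.int64(287), np.int64(73)), (np.int64(288), np.int64(73)), (np.int64(289), np.int64(73)), (np.int64(290), np.int64(73)), (np.int64(287), np.int64(74)), (np.int64(288), np.int64(74))]
```

View pics/c.png

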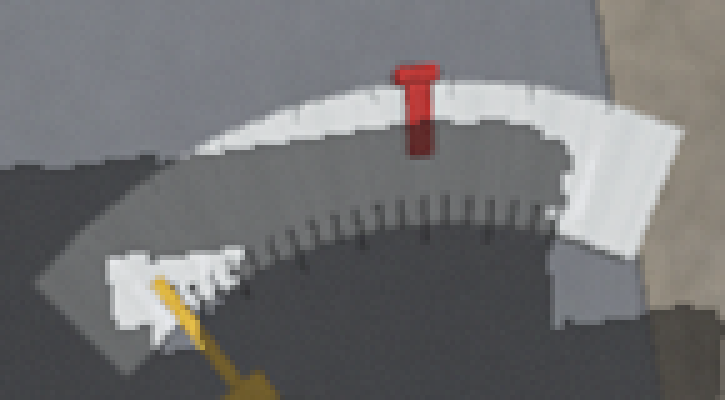

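Request:
send_rows([
  {"travel": [-41.8,11.1,0],"delta_rot": [0,0,0],"fingers": -0.3},
  {"travel": [-41.9,11.1,0],"delta_rot": [0,0,0],"fingers": -0.3},
  {"travel": [0,0,20],"delta_rot": [0,0,-10],"fingers": -0.3},
  {"travel": [0,0,20],"delta_rot": [0,0,-10],"fingers": -0.3},
  {"travel": [0,0,20],"delta_rot": [0,0,-10],"fingers": -0.3},
  {"travel": [0,0,10],"delta_rot": [0,0,-10],"fingers": -0.3},
  {"travel": [0,0,10],"delta_rot": [0,0,-10],"fingers": -0.3},
  {"travel": [0,0,0],"delta_rot": [0,0,0],"fingers": -0.3},
  {"travel": [0,0,0],"delta_rot": [0,0,0],"fingers": -0.3},
])

```text
clock: 6.58
eef_pos: [571.9, -83.2, 170.5]
eef_rot: [3.141, 0.0, 2.3]
wrist_force: [-0.3, 0.3, 0.6]
finger_gap: 61.4
```

```bash
python3 look.py w2.png
```

```text
6.575 [571.9 -83.2 170.5] [3.1 0.  2.3] [-0.2  0.4  1.5  0.   1.2 -0.9] [-0.3  0.3  0.6]
fixture [(array([568.6,   5.1,   0.2]), 0.57)]
knob [(array([573.8, -84. ,   8.2]), 0.96)]
knob_grip [(array([573.6, -79.8,  70. ]), 0.61)]
idler [(array([606.7, -10.5,  26.7]), 0.71)]
pointer_tip [(array([551.8,  82.6,  26.2]), 0.63)]
set_mark [(array([615. ,  99.3,  28.4]), 0.68)]
bolt_grip []
knob_grip top 87.39644539816109 [571.6 -84.   86. ] [571.3 -83.3  86.1] [35.1 35.   5.2]
bolt_grip top 29.17415881037946 [492.6  40.9  27.7] [492.8  39.1  27.6] [14.9 54.9  4.9]
```

View pics/w2.png

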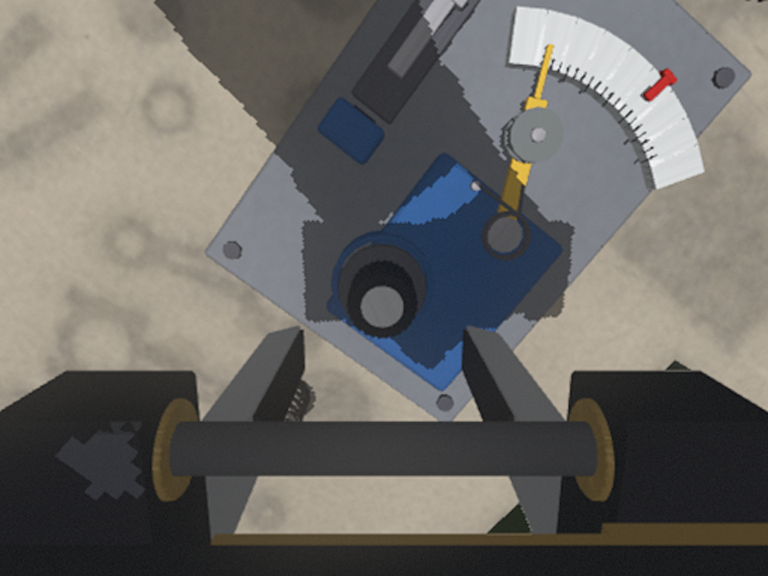

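Request:
send_rows([
  {"travel": [0,0,25],"delta_rot": [0,0,0],"fingers": -0.3},
  {"travel": [0,0,25],"delta_rot": [0,0,0],"fingers": -0.3},
  {"travel": [0,0,25],"delta_rot": [0,0,0],"fingers": -0.3},
  {"travel": [0,0,15],"delta_rot": [0,0,0],"fingers": -0.3},
  {"travel": [0,0,8],"delta_rot": [0,0,0],"fingers": -0.3},
  {"travel": [0,0,0],"delta_rot": [0,0,0],"fingers": -0.3},
  {"travel": [0,0,0],"delta_rot": [0,0,0],"fingers": 1},
  {"travel": [0,0,0],"delta_rot": [0,0,0],"fingers": 1},
  {"travel": [0,0,0],"delta_rot": [0,0,0],"fingers": 1},
  {"travel": [0,0,0],"delta_rot": [0,0,0],"fingers": 1},
  {"travel": [0,0,0],"delta_rot": [0,0,0],"fingers": 1},
  {"travel": [0,0,0],"delta_rot": [0,0,0],"fingers": 1},
], grip_force=12)

```text
clock: 8.57
eef_pos: [571.7, -83.3, 72.1]
eef_rot: [-3.141, 0.0, 2.304]
wrist_force: [-1.0, -2.7, 0.4]
finger_gap: 35.8
```

Request:
send_rows([
  {"travel": [0,0,0.8],"delta_rot": [0,0,0],"fingers": 1},
  {"travel": [0,0,0.7],"delta_rot": [0,0,0],"fingers": 1},
  {"travel": [0,0,0],"delta_rot": [0,0,0],"fingers": 1},
])

```text
clock: 8.95
eef_pos: [571.7, -83.2, 70.5]
eef_rot: [-3.141, -0.0, 2.304]
wrist_force: [-1.1, -3.1, 0.8]
finger_gap: 36.0
```

Request:
send_rows([
  {"travel": [0,0,0.5],"delta_rot": [0,0,0],"fingers": 1},
  {"travel": [0,0,0.5],"delta_rot": [0,0,0],"fingers": 1},
  {"travel": [0,0,0],"delta_rot": [0,0,0],"fingers": 1},
])

```text
clock: 9.32
eef_pos: [571.8, -83.2, 69.8]
eef_rot: [3.142, 0.0, 2.304]
wrist_force: [-3.1, -2.6, 5.3]
finger_gap: 36.0
```

Request:
send_rows([
  {"travel": [0,0,0.4],"delta_rot": [0,0,0],"fingers": 1},
  {"travel": [0,0,0],"delta_rot": [0,0,0],"fingers": 1},
])

```text
clock: 9.57
eef_pos: [571.8, -83.3, 69.7]
eef_rot: [3.142, 0.0, 2.304]
wrist_force: [-3.8, -3.9, 7.4]
finger_gap: 35.8
```

Request:
send_rows([
  {"travel": [0,0,0.4],"delta_rot": [0,0,-6],"fingers": 1},
  {"travel": [0,0,0],"delta_rot": [0,0,-6],"fingers": 1},
  {"travel": [0,0,0],"delta_rot": [0,0,0],"fingers": 1},
])

```text
clock: 9.95
eef_pos: [571.9, -83.4, 69.6]
eef_rot: [-3.142, 0.001, 2.515]
wrist_force: [-6.1, -4.2, 10.5]
finger_gap: 35.6
```

Request:
send_rows([
  {"travel": [0,0,0],"delta_rot": [0,0,-6],"fingers": 1},
  {"travel": [0,0,0],"delta_rot": [0,0,-6],"fingers": 1},
  {"travel": [0,0,0],"delta_rot": [0,0,0],"fingers": 1},
])

```text
clock: 10.32
eef_pos: [571.9, -83.5, 69.6]
eef_rot: [-3.141, 0.001, 2.724]
wrist_force: [-5.6, -3.8, 10.3]
finger_gap: 36.1
```

Request:
send_rows([
  {"travel": [0,0,0],"delta_rot": [0,0,-6],"fingers": 1},
  {"travel": [0,0,0],"delta_rot": [0,0,-6],"fingers": 1},
  {"travel": [0,0,0],"delta_rot": [0,0,0],"fingers": 1},
])

```text
clock: 10.7
eef_pos: [571.9, -83.6, 69.5]
eef_rot: [-3.141, 0.001, 2.934]
wrist_force: [-4.7, -5.8, 9.1]
finger_gap: 35.9
```

```bash
python3 -c "
from h import *
s=manip.read_state();np.set_printoptions(precision=3);print(s['wrist_force'],s['moment'],s['eef_pos'],s['joints'])"
```

```text
[-4.69  -5.788  9.11 ] [-1.094  0.967  0.086] [571.866 -83.56   69.53 ] [-0.208  0.53   1.583 -0.001  1.028 -1.571]
```

Request:
send_rows([
  {"travel": [0,0,0],"delta_rot": [0,0,-6],"fingers": 1},
  {"travel": [0,0,0],"delta_rot": [0,0,-6],"fingers": 1},
  {"travel": [0,0,0],"delta_rot": [0,0,0],"fingers": 1},
])

```text
clock: 11.08
eef_pos: [571.9, -83.6, 69.5]
eef_rot: [-3.141, 0.001, -3.14]
wrist_force: [-4.9, -5.9, 9.6]
finger_gap: 36.2
```

Request:
send_rows([
  {"travel": [0,0,0],"delta_rot": [0,0,-6],"fingers": 1},
  {"travel": [0,0,0],"delta_rot": [0,0,-6],"fingers": 1},
  {"travel": [0,0,0],"delta_rot": [0,0,0],"fingers": 1},
])

```text
clock: 11.45
eef_pos: [572.0, -83.6, 69.5]
eef_rot: [-3.141, 0.001, -2.931]
wrist_force: [-3.5, -5.3, 9.4]
finger_gap: 36.0
```

Request:
send_rows([
  {"travel": [0,0,0],"delta_rot": [0,0,-6],"fingers": 1},
  {"travel": [0,0,0],"delta_rot": [0,0,-6],"fingers": 1},
  {"travel": [0,0,0],"delta_rot": [0,0,0],"fingers": 1},
])

```text
clock: 11.82
eef_pos: [572.0, -83.6, 69.5]
eef_rot: [-3.141, 0.001, -2.721]
wrist_force: [-3.8, -4.5, 9.4]
finger_gap: 35.9
```

Request:
send_rows([
  {"travel": [0,0,0],"delta_rot": [0,0,-6],"fingers": 1},
  {"travel": [0,0,0],"delta_rot": [0,0,-6],"fingers": 1},
  {"travel": [0,0,0],"delta_rot": [0,0,0],"fingers": 1},
])

```text
clock: 12.2
eef_pos: [572.0, -83.6, 69.5]
eef_rot: [-3.14, 0.0, -2.512]
wrist_force: [-4.8, -5.8, 8.6]
finger_gap: 35.8
```

```bash
python3 -c "
from h import *
s=manip.read_state();np.set_printoptions(precision=3);print(s['wrist_force'],s['moment'],s['eef_pos'],s['joints'])"
```

```text
[-4.834 -5.755  8.589] [-0.963  0.707 -0.005] [572.014 -83.558  69.493] [-0.208  0.53   1.583 -0.001  1.027 -2.408]
```

```bash
python3 - <<'E'
from h import *
for cam in ['wrist','top']:
    c=camera(cam);T=T_of(c); save(c,cam+'3.png',s=1.5)
    for n in ['pointer_tip','set_mark','idler']: print(cam,n,[(w(T,x['at']),round(x['confidence'],2)) for x in tip_of(n,cam)[:2]])
E
```

```text
wrist pointer_tip []
wrist set_mark [(array([ 581.9, -197.7,   -2.3]), 0.28)]
wrist idler [(array([607.6,  -9.8,  27.5]), 0.69)]
top pointer_tip [(array([542. ,  77.9,  28.3]), 0.53)]
top set_mark [(array([614.4,  94.8,  30.8]), 0.54)]
top idler [(array([605.6,  -7.2,  26.2]), 0.84)]
```

Request:
send_rows([
  {"travel": [0,0,-2.0],"delta_rot": [0,0,0],"fingers": 1},
  {"travel": [0,0,0],"delta_rot": [0,0,6],"fingers": 1},
  {"travel": [0,0,0],"delta_rot": [0,0,6],"fingers": 1},
  {"travel": [0,0,2],"delta_rot": [0,0,0],"fingers": 1},
  {"travel": [0,0,0],"delta_rot": [0,0,0],"fingers": 1},
], grip_force=20)

```text
clock: 13.22
eef_pos: [572.0, -83.6, 69.5]
eef_rot: [-3.14, 0.001, -2.723]
wrist_force: [-4.6, -5.8, 9.4]
finger_gap: 35.6
```

Request:
send_rows([
  {"travel": [0,0,-2.0],"delta_rot": [0,0,0],"fingers": 1},
  {"travel": [0,0,0],"delta_rot": [0,0,6],"fingers": 1},
  {"travel": [0,0,0],"delta_rot": [0,0,6],"fingers": 1},
  {"travel": [0,0,2],"delta_rot": [0,0,0],"fingers": 1},
  {"travel": [0,0,0],"delta_rot": [0,0,0],"fingers": 1},
])

```text
clock: 13.85
eef_pos: [572.0, -83.6, 69.5]
eef_rot: [-3.141, 0.001, -2.932]
wrist_force: [-4.2, -6.0, 9.6]
finger_gap: 35.8
```

Request:
send_rows([
  {"travel": [0,0,-2.0],"delta_rot": [0,0,0],"fingers": 1},
  {"travel": [0,0,0],"delta_rot": [0,0,6],"fingers": 1},
  {"travel": [0,0,0],"delta_rot": [0,0,6],"fingers": 1},
  {"travel": [0,0,2],"delta_rot": [0,0,0],"fingers": 1},
  {"travel": [0,0,0],"delta_rot": [0,0,0],"fingers": 1},
])

```text
clock: 14.48
eef_pos: [572.0, -83.6, 69.5]
eef_rot: [-3.141, 0.001, 3.141]
wrist_force: [-4.4, -4.9, 8.8]
finger_gap: 35.5
```

Request:
send_rows([
  {"travel": [0,0,-2.0],"delta_rot": [0,0,0],"fingers": 1},
  {"travel": [0,0,0],"delta_rot": [0,0,6],"fingers": 1},
  {"travel": [0,0,0],"delta_rot": [0,0,6],"fingers": 1},
  {"travel": [0,0,2],"delta_rot": [0,0,0],"fingers": 1},
  {"travel": [0,0,0],"delta_rot": [0,0,0],"fingers": 1},
])

```text
clock: 15.1
eef_pos: [572.0, -83.6, 69.5]
eef_rot: [-3.141, 0.001, 2.932]
wrist_force: [-3.9, -5.5, 9.1]
finger_gap: 35.7
```

Request:
send_rows([
  {"travel": [0,0,-2.0],"delta_rot": [0,0,0],"fingers": 1},
  {"travel": [0,0,0],"delta_rot": [0,0,6],"fingers": 1},
  {"travel": [0,0,0],"delta_rot": [0,0,6],"fingers": 1},
  {"travel": [0,0,2],"delta_rot": [0,0,0],"fingers": 1},
  {"travel": [0,0,0],"delta_rot": [0,0,0],"fingers": 1},
])

```text
clock: 15.72
eef_pos: [571.8, -83.6, 68.7]
eef_rot: [-3.141, 0.001, 2.722]
wrist_force: [-1.6, -4.5, 2.1]
finger_gap: 35.6
```

Request:
send_rows([
  {"travel": [0,0,1.0],"delta_rot": [0,0,0],"fingers": 1},
  {"travel": [0,0,1],"delta_rot": [0,0,0],"fingers": 1},
  {"travel": [0,0,0.5],"delta_rot": [0,0,0],"fingers": 1},
  {"travel": [0,0,0.5],"delta_rot": [0,0,0],"fingers": 1},
  {"travel": [0,0,0.5],"delta_rot": [0,0,0],"fingers": 1},
  {"travel": [0,0,0],"delta_rot": [0,0,0],"fingers": 1},
])

```text
clock: 16.48
eef_pos: [572.0, -83.7, 66.3]
eef_rot: [-3.141, 0.001, 2.722]
wrist_force: [-5.9, -5.4, 12.5]
finger_gap: 35.6
```

Request:
send_rows([
  {"travel": [0.2,-0.7,0],"delta_rot": [0,0,0],"fingers": 1},
  {"travel": [0,0,0],"delta_rot": [0,0,0],"fingers": 1},
])

```text
clock: 16.73
eef_pos: [571.8, -83.8, 66.3]
eef_rot: [3.141, 0.002, 2.722]
wrist_force: [-3.2, -2.0, 10.9]
finger_gap: 35.8
```

Request:
send_rows([
  {"travel": [0,0,0],"delta_rot": [0,0,3],"fingers": 1},
  {"travel": [0,0,0],"delta_rot": [0,0,0],"fingers": 1},
])

```text
clock: 16.98
eef_pos: [571.7, -83.7, 65.9]
eef_rot: [3.141, 0.001, 2.669]
wrist_force: [-2.3, -2.6, 5.7]
finger_gap: 35.7
```

Request:
send_rows([
  {"travel": [0,0,0.4],"delta_rot": [0,0,4],"fingers": 1},
  {"travel": [0,0,0],"delta_rot": [0,0,8],"fingers": 1},
  {"travel": [0,0,0],"delta_rot": [0,0,8],"fingers": 1},
  {"travel": [0,0,0],"delta_rot": [0,0,8],"fingers": 1},
  {"travel": [0,0,0],"delta_rot": [0,0,8],"fingers": 1},
  {"travel": [0,0,0],"delta_rot": [0,0,8],"fingers": 1},
  {"travel": [0,0,0],"delta_rot": [0,0,8],"fingers": 1},
  {"travel": [0,0,0],"delta_rot": [0,0,8],"fingers": 1},
  {"travel": [0,0,0],"delta_rot": [0,0,0],"fingers": 1},
])

```text
clock: 18.1
eef_pos: [571.8, -83.7, 65.2]
eef_rot: [3.14, 0.0, 1.624]
wrist_force: [0.6, -1.4, 3.5]
finger_gap: 35.5
```

```bash
cat > chk.py <<'E'
from h import *
s=manip.read_state();print(s['clock'],s['eef_pos'],s['wrist_force'],np.round(s['moment'],2),np.round(s['joints'],2))
piv=np.array([605,-10.])
for cam in ['wrist','top','scene']:
    c=camera(cam);T=T_of(c); save(c,cam+'4.png',s=1.5)
    if cam=='wrist': np.savez('last.npz',T=T,z=c['z_map'],color=c['color'])
    for n in ['pointer_tip','set_mark']:
      for x in tip_of(n,cam)[:2]:
        p=w(T,x['at']); a=np.arctan2(-(p[0]-piv[0]),p[1]-piv[1]); print(cam,n,p,round(x['confidence'],2),'ang %.3f r %.0f'%(a,np.hypot(*(p[:2]-piv))))
E
python3 chk.py
```

```text
18.1 [571.8 -83.7  65.2] [ 0.6 -1.4  3.5] [-0.6 -0.4  0. ] [-0.2  0.5  1.6  0.   1.  -0.3]
top pointer_tip [556.6  89.6  26.2] 0.5 ang 0.453 r 111
top set_mark [613.4  99.6  30.7] 0.41 ang -0.076 r 110
scene pointer_tip [556.9  84.8  22.4] 0.63 ang 0.470 r 106
```

Request:
send_rows([
  {"travel": [0,0,0],"delta_rot": [0,0,8],"fingers": 1},
  {"travel": [0,0,0],"delta_rot": [0,0,8],"fingers": 1},
  {"travel": [0,0,0],"delta_rot": [0,0,8],"fingers": 1},
  {"travel": [0,0,0],"delta_rot": [0,0,8],"fingers": 1},
  {"travel": [0,0,0],"delta_rot": [0,0,8],"fingers": 1},
  {"travel": [0,0,0],"delta_rot": [0,0,8],"fingers": 1},
  {"travel": [0,0,0],"delta_rot": [0,0,8],"fingers": 1},
  {"travel": [0,0,0],"delta_rot": [0,0,8],"fingers": 1},
  {"travel": [0,0,0],"delta_rot": [0,0,8],"fingers": 1},
  {"travel": [0,0,0],"delta_rot": [0,0,8],"fingers": 1},
  {"travel": [0,0,0],"delta_rot": [0,0,8],"fingers": 1},
  {"travel": [0,0,0],"delta_rot": [0,0,8],"fingers": 1},
  {"travel": [0,0,0],"delta_rot": [0,0,8],"fingers": 1},
  {"travel": [0,0,0],"delta_rot": [0,0,0],"fingers": 1},
])

```text
clock: 20.3
eef_pos: [571.6, -83.9, 65.1]
eef_rot: [3.141, -0.001, -0.194]
wrist_force: [5.6, -3.5, 4.5]
finger_gap: 35.7
```

```bash
python3 chk.py; python3 -c "
import cv2
i=cv2.imread('pics/top4.png')
i=i[int(1.5*125):int(1.5*235),int(1.5*215):int(1.5*350)]
cv2.imwrite('pics/t5.png',cv2.resize(i,None,fx=3.5,fy=3.5,interpolation=2))"
```

```text
20.3 [571.6 -83.9  65.1] [ 5.6 -3.5  4.5] [-0.7 -0.8  0.1] [-0.2  0.5  1.6 -0.   1.   1.6]
top pointer_tip [596.3 102.2  28.1] 0.61 ang 0.077 r 112
top pointer_tip [491.4  83.   47.5] 0.48 ang 0.885 r 147
top set_mark [612.9  98.9  27.8] 0.46 ang -0.073 r 109
scene pointer_tip [596.1  95.1  23. ] 0.47 ang 0.084 r 105
```

View pics/t5.png

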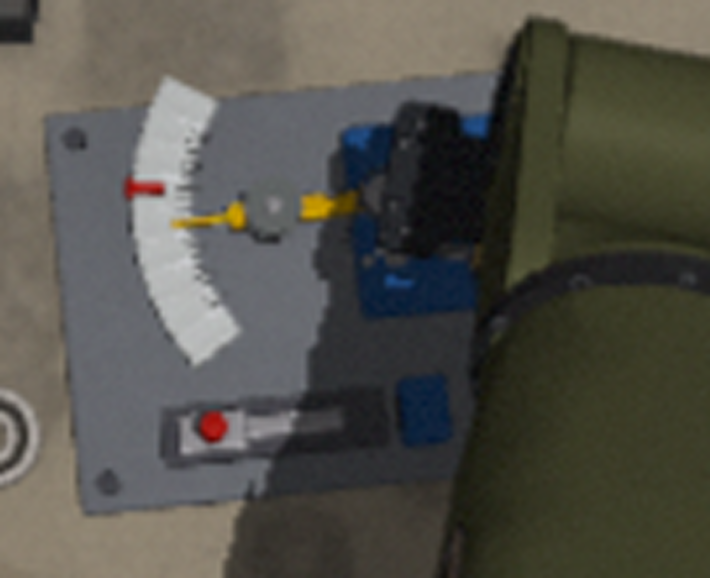

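Request:
send_rows([
  {"travel": [0,0,0],"delta_rot": [0,0,8],"fingers": 1},
  {"travel": [0,0,0],"delta_rot": [0,0,8],"fingers": 1},
  {"travel": [0,0,0],"delta_rot": [0,0,8],"fingers": 1},
  {"travel": [0,0,0],"delta_rot": [0,0,8],"fingers": 1},
  {"travel": [0,0,0],"delta_rot": [0,0,6],"fingers": 1},
  {"travel": [0,0,0],"delta_rot": [0,0,0],"fingers": 1},
])

```text
clock: 21.5
eef_pos: [571.5, -83.9, 65.1]
eef_rot: [-3.141, -0.001, -0.857]
wrist_force: [5.0, -3.5, 3.8]
finger_gap: 35.6
```

```bash
python3 chk.py; python3 - <<'E'
from h import *
i=cv2.imread('pics/top4.png')
i=i[int(1.5*145):int(1.5*190),int(1.5*225):int(1.5*290)]
cv2.imwrite('pics/t6.png',cv2.resize(i,None,fx=7,fy=7,interpolation=2))
E
```

```text
21.5 [571.5 -83.9  65.1] [ 5.  -3.5  3.8] [-0.6 -0.9  0. ] [-0.2  0.5  1.6 -0.   1.   2.2]
wrist pointer_tip [606.4  97.3  26.3] 0.46 ang -0.013 r 107
top pointer_tip [611.  100.4  27.3] 0.54 ang -0.055 r 111
top set_mark [615.8  95.2  30.5] 0.53 ang -0.102 r 106
scene pointer_tip [605.6  94.1  24.2] 0.7 ang -0.006 r 104
scene set_mark [574.6 -83.4  62.8] 0.17 ang 2.749 r 79
```

View pics/t6.png

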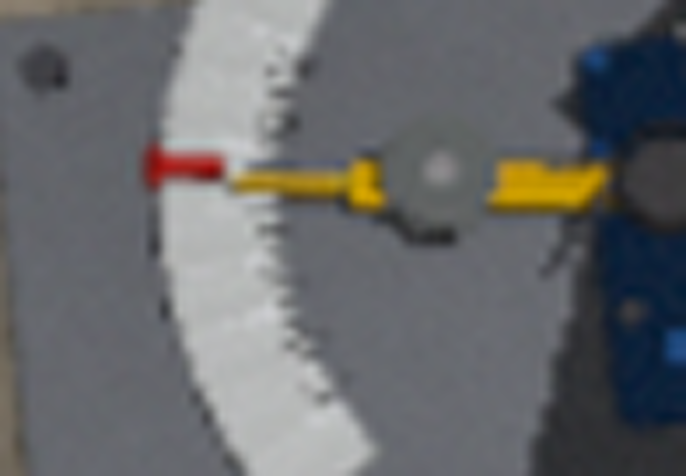

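Request:
send_rows([
  {"travel": [0,0,0],"delta_rot": [0,0,4],"fingers": 1},
  {"travel": [0,0,0],"delta_rot": [0,0,4],"fingers": 1},
  {"travel": [0,0,0],"delta_rot": [0,0,0],"fingers": 1},
  {"travel": [0,0,0],"delta_rot": [0,0,0],"fingers": 1},
])

```text
clock: 22.45
eef_pos: [571.5, -83.9, 65.1]
eef_rot: [-3.141, -0.001, -0.995]
wrist_force: [4.9, -3.7, 4.5]
finger_gap: 35.2
```

```bash
python3 chk.py; python3 - <<'E'
from h import *
i=cv2.imread('pics/top4.png')
i=i[int(1.5*145):int(1.5*190),int(1.5*225):int(1.5*290)]
j=cv2.imread('pics/wrist4.png')
a=cv2.resize(i,(686,476),interpolation=2)
im=cv2.resize(i,None,fx=4,fy=4,interpolation=2)
j=cv2.resize(j,(400,300)); k=np.zeros((300,790,3),np.uint8); k[:268,:390]=im[:268,:390]; k[:,390:790]=j
cv2.imwrite('pics/t7.png',k)
E
```

```text
22.45 [571.5 -83.9  65.1] [ 4.9 -3.7  4.5] [-0.5 -0.9  0.1] [-0.2  0.5  1.6 -0.   1.   2.4]
top pointer_tip [613.3 101.8  26.1] 0.82 ang -0.074 r 112
top pointer_tip [383.7 396.2  -3.3] 0.26 ang 0.499 r 463
top set_mark [614.7  95.7  28.4] 0.42 ang -0.092 r 106
top set_mark [563.8   2.   -1.7] 0.2 ang 1.287 r 43
scene pointer_tip [614.5  94.2  25.3] 0.53 ang -0.091 r 105
```

View pics/t7.png

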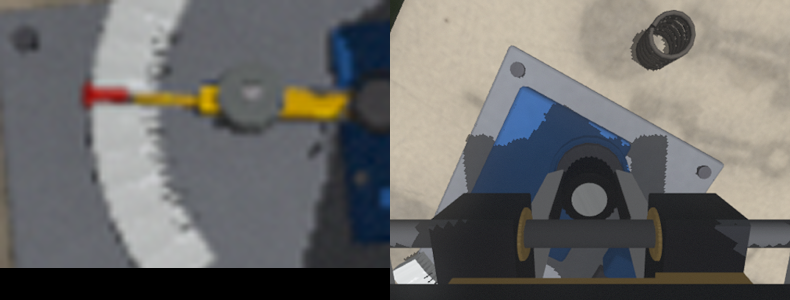

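```bash
cat > line.py <<'E'
import sys
from h import *
def run(cam,z=28):
    c=camera(cam);T=T_of(c);f=f_of(c);im=c['color'].astype(float)
    h=cv2.cvtColor(c['color'],cv2.COLOR_RGB2HSV).astype(int)
    v,u=np.mgrid[:384,:512]
    r=np.stack([(u-c['cx'])/f,-(v-c['cy'])/f,-np.ones(u.shape)],-1)@T[:3,:3].T
    P=T[:3,3]+r*((z-T[2,3])/r[...,2])[...,None]
    d=np.hypot(P[...,0]-605,P[...,1]+10); near=(P[...,1]>60)&(P[...,0]>540)
    a=-np.arctan2(-(P[...,0]-605),P[...,1]+10)
    sat=h[...,1]/255.
    red=near&(d>105)&(d<132)&(sat>.45)&((h[...,0]<8)|(h[...,0]>172))
    yel=near&(d>85)&(d<112)&(sat>.35)&(h[...,0]>12)&(h[...,0]<32)
    print(cam,'red',red.sum(),P[red].mean(0),'ang %.4f'%np.average(a[red],weights=sat[red]),'rad %.0f-%.0f'%(d[red].min(),d[red].max()))
    print('yel',yel.sum(),P[yel].mean(0),'ang %.4f'%np.average(a[yel],weights=sat[yel]),'rad %.0f-%.0f'%(d[yel].min(),d[yel].max()))
    m=red&(d<116); print('red inner',m.sum(),a[m].mean())
for cam in sys.argv[1:]: run(cam)
E
python3 line.py top scene
```

```text
top red 14 [614.  113.5  28. ] ang 0.0736 rad 115-131
yel 22 [612.3  86.3  28. ] ang 0.0728 rad 85-110
red inner 2 0.06993596075426023
scene red 5 [611.9 116.4  28. ] ang 0.0533 rad 122-132
yel 10 [610.6  86.4  28. ] ang 0.0582 rad 86-106
red inner 0 nanline.py:16: RuntimeWarning: Mean of empty slice.
  m=red&(d<116); print('red inner',m.sum(),a[m].mean())
  ret = ret.dtype.type(ret / rcount)
```

Request:
send_rows([
  {"travel": [0,0,0],"delta_rot": [0,0,0],"fingers": -0.2},
  {"travel": [0,0,0],"delta_rot": [0,0,0],"fingers": -0.2},
  {"travel": [0,0,0],"delta_rot": [0,0,0],"fingers": -0.2},
  {"travel": [0,0,-20],"delta_rot": [0,0,0],"fingers": -0.2},
  {"travel": [0,0,-30],"delta_rot": [0,0,0],"fingers": -0.2},
  {"travel": [0,0,-30],"delta_rot": [0,0,0],"fingers": -0.2},
  {"travel": [0,0,-30],"delta_rot": [0,0,0],"fingers": -0.2},
  {"travel": [0,0,-25],"delta_rot": [0,0,0],"fingers": -0.2},
  {"travel": [0,0,0],"delta_rot": [0,0,0],"fingers": -0.2},
])

```text
clock: 24.12
eef_pos: [571.7, -83.7, 201.2]
eef_rot: [-3.14, -0.002, -0.995]
wrist_force: [0.0, -0.1, -0.9]
finger_gap: 56.6
```

Request:
send_rows([
  {"travel": [0,0,0],"delta_rot": [0,0,-10.2],"fingers": -0.2},
  {"travel": [0,0,0],"delta_rot": [0,0,-10.2],"fingers": -0.2},
  {"travel": [0,0,0],"delta_rot": [0,0,-10.2],"fingers": -0.2},
  {"travel": [0,0,0],"delta_rot": [0,0,-10.2],"fingers": -0.2},
  {"travel": [0,0,0],"delta_rot": [0,0,-10.2],"fingers": -0.2},
  {"travel": [0,0,0],"delta_rot": [0,0,-10.2],"fingers": -0.2},
  {"travel": [0,0,0],"delta_rot": [0,0,-10.2],"fingers": -0.2},
  {"travel": [0,0,0],"delta_rot": [0,0,-10.2],"fingers": -0.2},
  {"travel": [0,0,0],"delta_rot": [0,0,-10.2],"fingers": -0.2},
  {"travel": [0,0,0],"delta_rot": [0,0,-10.2],"fingers": -0.2},
  {"travel": [0,0,0],"delta_rot": [0,0,-10.2],"fingers": -0.2},
  {"travel": [0,0,0],"delta_rot": [0,0,-10.2],"fingers": -0.2},
  {"travel": [0,0,0],"delta_rot": [0,0,-10.2],"fingers": -0.2},
  {"travel": [0,0,0],"delta_rot": [0,0,-10.2],"fingers": -0.2},
  {"travel": [0,0,0],"delta_rot": [0,0,-10.2],"fingers": -0.2},
  {"travel": [0,0,0],"delta_rot": [0,0,0],"fingers": -0.2},
])

```text
clock: 26.12
eef_pos: [570.8, -83.6, 198.5]
eef_rot: [-3.14, -0.001, 1.674]
wrist_force: [-0.5, -0.4, -0.3]
finger_gap: 56.4
```

```bash
python3 line.py top wrist; python3 look.py w5.png
```

```text
top red 14 [614.  113.5  28. ] ang 0.0735 rad 115-131
yel 22 [612.3  86.3  28. ] ang 0.0726 rad 85-110
red inner 2 0.06993596075426023
26.225 [571.  -83.7 199. ] [-3.1 -0.   1.7] [-0.2  0.4  1.5  0.   1.3 -0.3] [-1.   0.8 -1.2]
fixture [(array([568.6,   3.5,  -0.3]), 0.86)]
knob [(array([576.1, -84. ,  10.1]), 0.55)]
knob_grip [(array([573.7, -79.8,  70.5]), 0.6)]
idler []
pointer_tip []
set_mark []
bolt_grip []
knob_grip top 87.60111870664373 [572.  -83.9  86.1] [571.7 -83.4  86.2] [35.  35.2  5. ]
bolt_grip top 44.19642952612849 [490.2  74.   45.4] [490.5  73.3  44.6] [8.1 3.4 9.9]line.py:14: RuntimeWarning: Mean of empty slice.
  print(cam,'red',red.sum(),P[red].mean(0),'ang %.4f'%np.average(a[red],weights=sat[red]),'rad %.0f-%.0f'%(d[red].min(),d[red].max()))
  ret = um.true_divide(
Traceback (most recent call last):
  File "line.py", line 17, in <module>
    for cam in sys.argv[1:]: run(cam)
                             ~~~^^^^^
  File "line.py", line 14, in run
    print(cam,'red',red.sum(),P[red].mean(0),'ang %.4f'%np.average(a[red],weights=sat[red]),'rad %.0f-%.0f'%(d[red].min(),d[red].max()))
                                                        ~~~~~~~~~~^^^^^^^^^^^^^^^^^^^^^^^^^
ZeroDivisionError: Weights sum to zero, can't be normalized
```

Request:
send_rows([
  {"travel": [42.7,-16.2,0],"delta_rot": [0,0,0],"fingers": -0.2},
  {"travel": [42.7,-16.2,0],"delta_rot": [0,0,0],"fingers": -0.2},
  {"travel": [42.6,-16.2,0],"delta_rot": [0,0,0],"fingers": -0.2},
  {"travel": [42.6,-16.2,20],"delta_rot": [0,0,0],"fingers": -0.2},
  {"travel": [0,0,10],"delta_rot": [0,0,0],"fingers": -0.2},
  {"travel": [0,0,0],"delta_rot": [0,0,0],"fingers": -0.2},
  {"travel": [0,0,0],"delta_rot": [0,0,0],"fingers": -0.2},
])

```text
clock: 27.6
eef_pos: [489.6, 78.4, 170.3]
eef_rot: [3.141, 0.0, 1.674]
wrist_force: [0.6, -0.2, 0.1]
finger_gap: 56.2
```

```bash
python3 look.py w6.png; python3 line.py wrist
```

```text
27.6 [489.6  78.4 170.3] [3.1 0.  1.7] [ 0.1  0.2  1.7 -0.   1.2 -0. ] [ 0.6 -0.2  0.1]
fixture [(array([570.2,   2.6,   1.9]), 0.64)]
knob [(array([573.2, -85.2,   5.8]), 0.93)]
knob_grip [(array([610. , 213.7,   3.7]), 0.2)]
idler [(array([603.7, -12.7,  26.7]), 0.98)]
pointer_tip [(array([610. ,  98.6,  26.4]), 0.91)]
set_mark [(array([612. , 101.8,  27.2]), 0.71)]
bolt_grip [(array([485.4,  76. ,  50.1]), 0.59)]
knob_grip top 63.559893353293326 [569.2 -68.4  63.3] [569.1 -67.1  62.4] [24.4  7.7  7.3]
bolt_grip top 64.97112788383195 [488.7  79.9  63.8] [488.7  80.   64.1] [13.1 13.4  4.5]
wrist red 151 [613.  113.2  28. ] ang 0.0652 rad 113-132
yel 106 [611.3  86.6  28. ] ang 0.0646 rad 85-109
red inner 22 0.06687588611725136
```

View pics/w6.png

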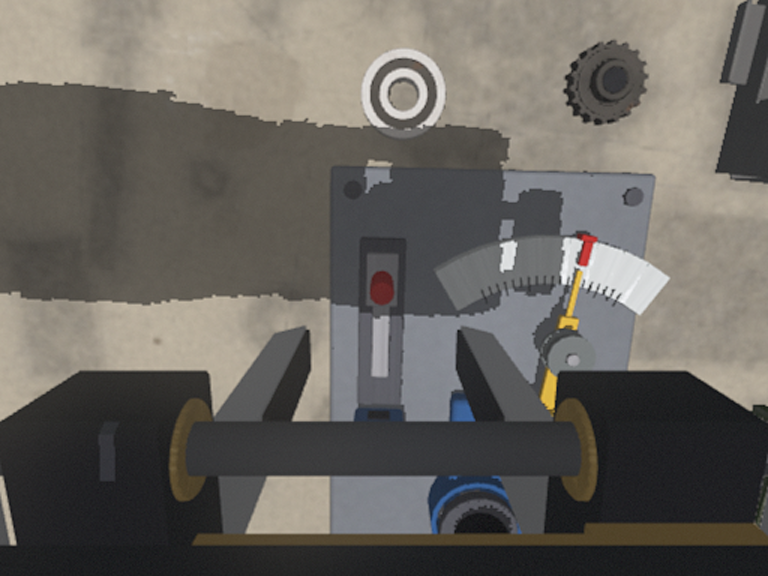

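Request:
send_rows([
  {"travel": [1.4,-0.8,25],"delta_rot": [0,0,0],"fingers": -0.2},
  {"travel": [0,0,30],"delta_rot": [0,0,0],"fingers": -0.2},
  {"travel": [0,0,30],"delta_rot": [0,0,0],"fingers": -0.2},
  {"travel": [0,0,17],"delta_rot": [0,0,0],"fingers": -0.2},
  {"travel": [0,0,10],"delta_rot": [0,0,0],"fingers": -0.2},
  {"travel": [0,0,0],"delta_rot": [0,0,0],"fingers": 1},
  {"travel": [0,0,0],"delta_rot": [0,0,0],"fingers": 1},
  {"travel": [0,0,0],"delta_rot": [0,0,0],"fingers": 1},
  {"travel": [0,0,0],"delta_rot": [0,0,0],"fingers": 1},
  {"travel": [0,0,0],"delta_rot": [0,0,0],"fingers": 1},
  {"travel": [0,0,0],"delta_rot": [0,0,0],"fingers": 1},
])

```text
clock: 29.52
eef_pos: [488.6, 80.6, 58.1]
eef_rot: [3.14, -0.0, 1.675]
wrist_force: [4.2, 0.7, -0.6]
finger_gap: 13.8
```

Request:
send_rows([
  {"travel": [-4,0,0],"delta_rot": [0,0,0],"fingers": 1},
  {"travel": [-5,0,0],"delta_rot": [0,0,0],"fingers": 1},
  {"travel": [-5,0,0],"delta_rot": [0,0,0],"fingers": 1},
  {"travel": [-5,0,0],"delta_rot": [0,0,0],"fingers": 1},
  {"travel": [-5,0,0],"delta_rot": [0,0,0],"fingers": 1},
  {"travel": [-5,0,0],"delta_rot": [0,0,0],"fingers": 1},
  {"travel": [-2,0,0],"delta_rot": [0,0,0],"fingers": 1},
  {"travel": [0,0,0],"delta_rot": [0,0,0],"fingers": 1},
])

```text
clock: 30.52
eef_pos: [491.1, 49.1, 58.1]
eef_rot: [-3.141, 0.0, 1.675]
wrist_force: [-0.0, -0.8, 8.1]
finger_gap: 13.6
```

Request:
send_rows([
  {"travel": [-2,0,0],"delta_rot": [0,0,0],"fingers": 1},
  {"travel": [0,0,0],"delta_rot": [0,0,0],"fingers": 1},
  {"travel": [0,0,0],"delta_rot": [0,0,0],"fingers": 1},
])

```text
clock: 30.9
eef_pos: [491.3, 47.3, 58.1]
eef_rot: [-3.141, 0.0, 1.675]
wrist_force: [-0.3, 0.3, 7.9]
finger_gap: 13.1
```

Request:
send_rows([
  {"travel": [-2,0,0],"delta_rot": [0,0,0],"fingers": 1},
  {"travel": [-1,0,0],"delta_rot": [0,0,0],"fingers": 1},
  {"travel": [0,0,0],"delta_rot": [0,0,0],"fingers": 1},
])

```text
clock: 31.28
eef_pos: [491.5, 44.3, 58.1]
eef_rot: [-3.141, 0.0, 1.675]
wrist_force: [0.0, 0.3, 7.9]
finger_gap: 13.4
```

Request:
send_rows([
  {"travel": [-1,0,0],"delta_rot": [0,0,0],"fingers": 1},
  {"travel": [-1,0,0],"delta_rot": [0,0,0],"fingers": 1},
  {"travel": [0,0,0],"delta_rot": [0,0,0],"fingers": 1},
])

```text
clock: 31.65
eef_pos: [491.7, 42.4, 58.0]
eef_rot: [-3.141, 0.0, 1.675]
wrist_force: [-2.1, 1.2, 8.1]
finger_gap: 13.5
```

Request:
send_rows([
  {"travel": [-1,0,0],"delta_rot": [0,0,0],"fingers": 1},
  {"travel": [-1,0,0],"delta_rot": [0,0,0],"fingers": 1},
  {"travel": [-1,0,0],"delta_rot": [0,0,0],"fingers": 1},
  {"travel": [0,0,0],"delta_rot": [0,0,0],"fingers": 1},
])

```text
clock: 32.15
eef_pos: [491.8, 40.7, 58.1]
eef_rot: [-3.141, -0.002, 1.675]
wrist_force: [-1.9, 13.5, 9.3]
finger_gap: 13.7
```

Stop felt (13.5 N along the travel) after about 40 mm, so the bolt is home. I'll release, lift and check.

Request:
send_rows([
  {"travel": [1.0,0,0],"delta_rot": [0,0,0],"fingers": 1},
  {"travel": [0,0,0],"delta_rot": [0,0,0],"fingers": -0.4},
  {"travel": [0,0,0],"delta_rot": [0,0,0],"fingers": -0.4},
  {"travel": [0,0,0],"delta_rot": [0,0,0],"fingers": -0.4},
  {"travel": [0,0,-20],"delta_rot": [0,0,0],"fingers": -0.4},
  {"travel": [0,0,-30],"delta_rot": [0,0,0],"fingers": -0.4},
  {"travel": [0,0,-40],"delta_rot": [0,0,0],"fingers": -0.4},
  {"travel": [0,0,-30],"delta_rot": [0,0,0],"fingers": -0.4},
  {"travel": [0,0,0],"delta_rot": [0,0,0],"fingers": -0.4},
  {"travel": [0,0,0],"delta_rot": [0,0,0],"fingers": -0.4},
])

```text
clock: 33.4
eef_pos: [491.8, 40.6, 176.9]
eef_rot: [-3.14, -0.0, 1.675]
wrist_force: [-0.4, 1.1, -0.5]
finger_gap: 65.9
```

```bash
python3 look.py w7.png; python3 line.py wrist
```

```text
33.4 [491.8  40.6 176.9] [-3.1 -0.   1.7] [ 0.   0.2  1.7 -0.   1.2 -0.1] [-0.4  1.1 -0.5]
fixture [(array([567.8,   4.1,   1.3]), 0.68)]
knob []
knob_grip [(array([574.7, -83.5,  71.5]), 0.78)]
idler [(array([606.2, -10.8,  26.9]), 0.78)]
pointer_tip [(array([611.2,  96.8,  27.7]), 0.64)]
set_mark [(array([612.4, 101.6,  26.9]), 0.57)]
bolt_grip [(array([491. ,  41.8,  48.1]), 0.96)]
knob_grip top 86.93039449324873 [571.2 -80.4  85.3] [570.4 -80.5  85.6] [34.7 29.   4.7]
bolt_grip top 64.92799118724584 [491.5  40.1  63.5] [491.7  40.6  64. ] [13.2 13.2  4.9]
wrist red 154 [613. 113.  28.] ang 0.0659 rad 113-131
yel 108 [611.4  86.5  28. ] ang 0.0655 rad 85-108
red inner 23 0.06876619304733576
```

View pics/w7.png

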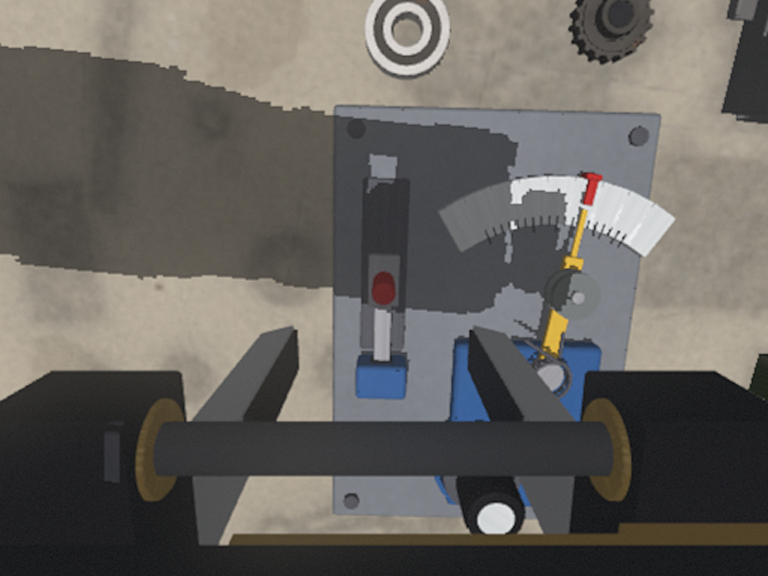

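```bash
python3 -c "
from cell import manip
print(manip.sign_off())"
```

```text
the job is handed in; nothing more can be done
None
```

The job is handed in: the arm tip stands at the red mark, the knob is released and up, and the bolt is fully home. Handing in reports no verdict, so this rests on my own last checks. The clock stood at about 33 s of the 72 s allowed.

**Knob:** I gripped the knob and pressed it lightly, feeling round for a gap. My first pass, turning anticlockwise while pressed, found no gap. It seems to have dragged the drive along, because the tip moved back several mm in the top camera. I then lifted, turned and pressed again at each step, and the knob dropped in on the fifth try. On the way down it caught once on the side of a tooth, at about 12 N, and a small clockwise turn freed it. Wrist force never read above about 14 N during the job.

**Arm tip:** I turned the knob clockwise, keeping it pressed, until the tip stood at the mark, then let go. After letting go, and again after the bolt move, the tip and mark angles agreed to within about 0.003 rad, which is about 0.4 mm. The point network was less close, placing the tip about 5 mm from the mark. Most of that gap lies along the pointer and is close to its stated 4 mm error.

**Bolt:** The handle moved about 39.5 mm and reached a firm stop at 13.5 N. While sliding it there was an unexplained steady upward force of about 8 N on the tool.

**Final state:** The knob top measures 87 mm above the table, so it is fully up. The gripper is open and clear of everything, and the gear and bearing look undisturbed in the last picture. The spring and injector were not in that picture, and I did not measure any of the four again at the end.

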